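# Find the high spot of a bent fly-reel rim with a dial indicator

## Robot

A 6-joint arm with a two-finger parallel gripper is mounted at the origin on the work surface. World frame = base frame: x ahead of the robot, y to its left, z up, the work surface at z = 0. Lengths are in mm, angles in rad, forces in N, time in s.
With the tool pointing down it reaches from about 350 to 775 mm from the base axis. Payload 5.5 kg.
Tool frame: the origin (TCP) lies at the centre of the arm's flange, where the gripper is bolted on; the fingertips stand 173 mm ahead of it and the grasp point (between the pads) lies 155 mm ahead of it; z points along the fingers, x is the direction in which the jaws open and shut, and the axes are right-handed (so a half turn about z gives the same grasp; the last joint's range is limited). The gripper opens to 85 mm and grips with 20 to 120 N. Pads are 22 mm wide; open, the fingers measure 114 mm over their backs; the gripper's body (76 mm by 85 mm) begins 54 mm behind the grasp point. The pads swing forward as they close: fully open they stand 13 mm farther back than shut.
Start: joints at [-1.335, 0.313, 0.046, 1.304, 0, 1.431], TCP at [211.029, -534.901, 404.723] pointing down, gripper open.
Joint ranges: [-2.76, 2.76], [-0.86, 1.69], [-1.03, 1.26], [-2.2, 2.34], [-1.47, 1.5], [-3.14, 3.14]. Speed limits (rad/s): [2.57, 2.57, 3.14, 3.14, 3.14, 3.14].

## Interface

Orientations are given as a rotation vector (axis times angle).
In Python, from rig import get_state, read_camera, finish_job gives the robot as it stands.
- The arm moves only by the tool send_rows, never from a script. Its argument "rows" is a list of rows, each a list of 2 entries, a list of its own where there are three numbers: the shift along the tool's x, y, z in cm, then the turn about the tool's z in degrees. In form: [[[x, y, z], yaw], ...]. A call has 1 to 20 rows; each row shifts and turns the commanded pose from where the row before left it, along the tool's axes as they then stand; what a row does not reach is not made up. A row lasts 1/10 s, in which the tool goes at most 50 mm and 8.59 degrees, less where a joint would pass 70% of its speed; a pose out of reach is approached as far as the arm can. A call is refused whole if a number of a shift passes 5 or a number of a turn 8.59, either way. A call with a gripper value outside its range is refused whole. "grip" is the opening, from 0 (shut) to 1 (fully open), set as the call begins (left out, the last holds). The fingers move at their own pace and stop on an object; the grip force is fixed at half the most. Time passes only in rows, so rows that do not move let the fingers close. It gives the time, the measured TCP pose, the force and the opening at its end, in the units of the state.
- get_state(): the state, without advancing time (a new reading comes with each control period).
- read_camera(name): name is "side" or "top" or "wrist"; returns a dict with "pixels" (384x512x3 uint8, red, green, blue), "fx", "fy", "cx", "cy" (pixels), "R" (3x3) and "t" (3): a world point X has camera coordinates R X + t. Camera axes: x right, y down, z forward; pixel columns grow to the right and rows downward; lengths in mm; the calibration is good to about 2 mm. The wrist camera is an equidistant fisheye: a pixel r from the principal point sees the ray r / f radians off the axis. A picture is of the moment at which its call begins. There is no depth.
- finish_job(): hands the job in, once; it reports no verdict.
The state is a dict: "clock": time; "joints": joint angles; "dq": joint speeds; "effort": joint torques, N m; "eef_pos": TCP position; "orientation": TCP orientation; "contact_force": force on the tool from outside, world axes, zero at the start; "moment": the same for the moment, N m; "finger_gap": finger opening in mm.
Only numpy, scipy, OpenCV 4.12 (cv2) and the standard library are available. Lean on these libraries where they do the work, as an engineer would, in place of code of your own. Each camera call takes 0.05 s, during which the arm holds its last target.

## Task

Check the bent rim of the fly reel held in the run-out gauge. Slide the indicator stand up until its plunger bears on the rim and the needle has gone about a third of a turn round; then crank the spool gently round to find the rim's high spot, and leave it with the very highest spot of the whole rim right under the plunger, the indicator still pressing on it. Do not drive the plunger to the end of its travel, and leave the other things on the table alone.

Things in the scene. Friction and masses are not known exactly. Their poses are not given: they have to be found in the camera images.
- gauge: run-out gauge, fixed to the table: grey steel base plate 130 (its x) x 350 (its y) x 12 mm. Origin: centre of the plate's underside; z up. Its +y end carries the indicator stand on a way, its -y end holds the reel.
- spool: light metal fly-reel spool lying flat; turns endlessly either way on its vertical spindle, drag 0.06 N m, stays where left. Origin on the axis at z = 0; +x points to the handle. Top face at z = 72 mm; dark rim 104 mm wide, z 62 to 71. The bent rim has one bulge 2.5 mm high and a lesser one of 1.2 mm, each some 45 degrees long, rising smoothly to its middle; where is unknown, too slight to see.
- spindle (a point): point on the spool's vertical axis, at the height of the plunger (z = 66.5 mm). The plunger points at it.
- handle_mid (a point): centre of the spool's handle: upright black round grip 13 mm thick, 30 mm tall (z 76 to 106 mm), 37 mm from the spool's axis; this point is at z = 91 mm. The grip spins freely on its own pin, so it can be held fast while the spool goes round. Hold it lightly (under 40 N): it is slender.
- column_grip (a point): point on the axis of the indicator stand's upright steel column, 14 mm thick, at z = 110 mm (column top 130). The stand slides only along the gauge's y, towards the spool in -y, up to 40 mm, against 5 N of friction, and stays where left. The dial (76 mm wide, top at z = 79 mm) sits on the spool side of the column, its edge 14 mm from the column's axis.
- plunger_tip (a point): foremost point of the plunger's ball tip (6 mm thick, z = 66.5 mm). The plunger points level along the gauge's -y at the spindle; when out, its tip is 124 mm from the column's axis. Sprung: 0.4 N at first touch, 1.2 N pressed in by its full 10 mm.
- needle (a joint): needle of the dial indicator, whose white face looks up: rad, 0 with the plunger out (needle points away from the spool, to the column), growing clockwise seen from above as the plunger is pressed in, one full turn (6.28) for 10 mm, which is the end of its travel.
- flask: steel insulated bottle with a black cap, 72 mm wide, 237 mm tall (255 mm with its loop); origin under its centre. Leave alone.
- spray: yellow spray bottle, 52 mm wide, 184 mm tall; origin under its centre. Leave alone.
- flybox: open green box with four compartments, 170 x 200 x 30 mm; origin under its centre. Leave alone.
- spare: spare reel spool lying flat, 92 mm wide, 32 mm tall; origin under its centre. Leave alone.

How it is judged:
By the outcome, as a careful person would: the job done as asked, in the order asked, and still so for the second after the job is handed in, with the robot touching nothing.
It also fails if it takes over 72 s, if anything falls off the work surface, if the arm or the gripper's body presses on something with over 40 N, if the wrist force passes 120 N, or if a joint passes its speed limit or range.

## Working session

There is one attempt and no reset: what is moved stays moved. The work goes in short steps, Python scripts to look and compute and a tool call to move; the robot and the scene stay as the last step left them, time stands still between calls to the robot, and variables do not carry over. Pictures are saved under pics/ and viewed, and the job is handed in when it is done.

Besides the shell and the picture viewer there is one more tool, called after "Request:" in YAML: its name, and indented under it one key for each argument. send_rows: Moves the arm, as the interface text tells. Its arguments: {"type":"object","properties":{"rows":{"type":"array","items":{"type":"array"}},"grip":{"type":"number"}},"required":["rows"]}

```bash
ls; mkdir -p pics
python3 - <<'E'
from rig import *
import cv2
s=get_state();print(s)
for n in ["side","top","wrist"]:
    c=read_camera(n);cv2.imwrite(f"pics/{n}0.png",c["pixels"][:,:,::-1]);print(n,c["fx"],c["fy"],c["cx"],c["cy"],c["R"],c["t"])
E
```

```text
pics
{'clock': 0.0, 'joints': array([-1.33460404e+00,  3.13983278e-01,  4.50030570e-02,  1.30360986e+00,
        4.26849695e-06,  1.43122907e+00]), 'dq': array([ 0.00035006,  0.00056274,  0.0014722 ,  0.00110648,  0.00155816,
       -0.00079753]), 'effort': array([-8.16533193e-04, -4.80626965e+01,  2.98534173e+01,  1.92902167e-02,
       -1.55065741e-04, -2.63136849e-05]), 'eef_pos': array([ 210.97593107, -534.686367  ,  403.82818493]), 'orientation': array([-2.59626246e+00,  1.76675626e+00,  2.08094161e-03]), 'contact_force': array([-0.50560375, -1.09555857,  1.28786454]), 'moment': array([ 0.00691361, -0.01312558,  0.00782381]), 'finger_gap': 85.40900791992794}
side 407.6176233320252 407.6176233320252 259.5402959570348 189.0575427751326 [[-0.99194141 -0.12568814  0.01596029]
 [-0.09413297  0.64680097 -0.75682725]
 [ 0.08480108 -0.75223068 -0.65342007]] [ 513.07460198  137.03956579 1086.49769285]
top 372.63352007079953 372.63352007079953 260.706197323802 194.6178507771839 [[-0.00800062 -0.9998398   0.01601132]
 [-0.98572428  0.00519274 -0.16828749]
 [ 0.16817738 -0.01712915 -0.98560791]] [-15.28097413 540.36291087 993.59285186]
wrist 297.3186396354542 297.3186396354542 258.4999740743936 188.68561590530703 [[ 0.36726187 -0.93011564 -0.00189985]
 [-0.88394219 -0.34966413  0.31045322]
 [-0.2894217  -0.11233827 -0.95058676]] [-574.24341209  -41.12340828  380.83667262]
```

View pics/top0.png

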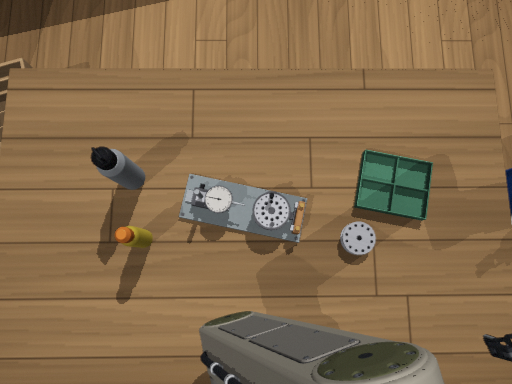

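View pics/side0.png

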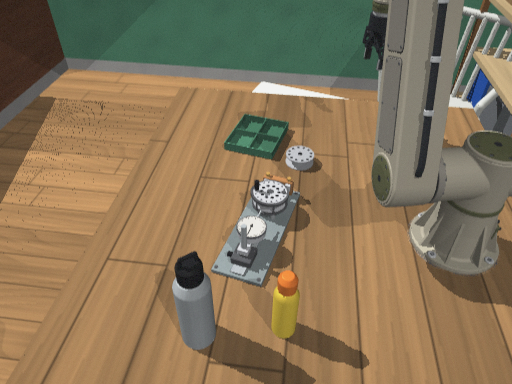

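View pics/wrist0.png

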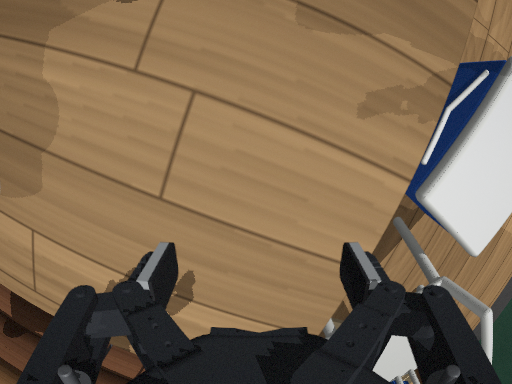

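Run:
```python
import cv2
a=cv2.imread("pics/top0.png")[165:250,170:315];cv2.imwrite("pics/top0c.png",cv2.resize(a,None,fx=5.5,fy=5.5,interpolation=cv2.INTER_CUBIC))
a=cv2.imread("pics/side0.png")[170:290,205:310];cv2.imwrite("pics/side0c.png",cv2.resize(a,None,fx=5,fy=5,interpolation=cv2.INTER_CUBIC))
```

```text
(no output)
```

View pics/top0c.png

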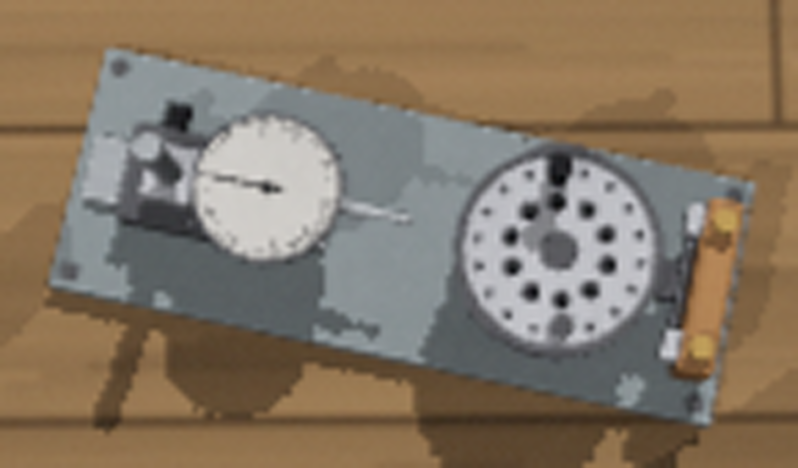

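View pics/side0c.png

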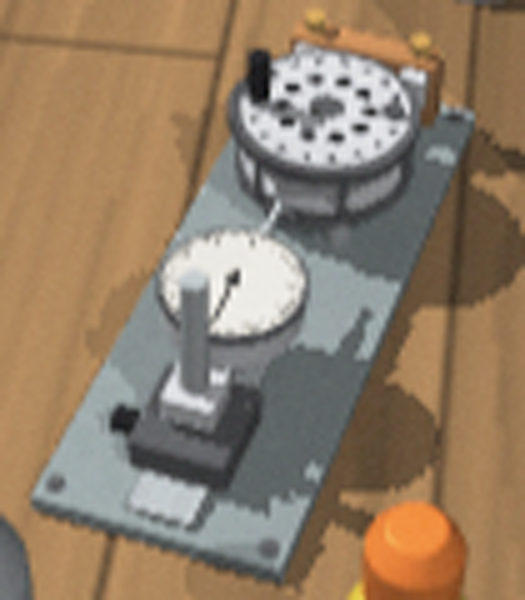

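```bash
cat > h.py <<'E'
import numpy as np, cv2
from rig import *
def cal(c): return np.array([[c["fx"],0,c["cx"]],[0,c["fy"],c["cy"]],[0,0,1]]),np.array(c["R"]),np.array(c["t"])
def back(c,px,z):
    K,R,t=cal(c); d=R.T@np.linalg.inv(K)@np.array([px[0],px[1],1.]); o=-R.T@t
    return o+d*(z-o[2])/d[2]
def proj(c,X):
    K,R,t=cal(c); p=K@(R@np.array(X,float)+t); return p[:2]/p[2]
def fproj(c,X):
    R,t=np.array(c["R"]),np.array(c["t"]); p=R@np.array(X,float)+t
    th=np.arctan2(np.hypot(p[0],p[1]),p[2]); ph=np.arctan2(p[1],p[0])
    return np.array([c["cx"]+c["fx"]*th*np.cos(ph),c["cy"]+c["fy"]*th*np.sin(ph)])
E
python3 - <<'E'
from h import *
c=read_camera("top");s=read_camera("side")
T=lambda u,v:(170+(u+.5)/5.5-.5,165+(v+.5)/5.5-.5)
S=lambda u,v:(205+(u+.5)/5-.5,170+(v+.5)/5-.5)
f=lambda n,p,z,c:print(n,back(c,p,z).round(1))
for n,p,z in [("tl",(108,48),12),("tr",(752,182),12),("br",(712,424),12),("bl",(50,288),12),("spool",(558,250),72),("col",(145,147),130),("handle",(560,160),106),("dial",(267,187),79),("tip",(408,217),66.5)]: f(n,T(*p),z,c)
print()
for n,p,z in [("spool",(325,105),72),("col",(195,280),130),("handle",(259,55),106),("dial",(234,284),79),("bl",(32,500),12),("br",(280,582),12),("tr",(473,115),12)]: f(n,S(*p),z,s)
E
```

```text
tl [609.8 187.4  12. ]
tr [ 536.4 -150.9   12. ]
br [ 410.6 -126.7   12. ]
bl [482.9 214.3  12. ]
spool [493.4 -46.   72. ]
col [535.3 148.1 130. ]
handle [532.3 -46.  106. ]
dial [524.4  96.3  79. ]
tip [511.   27.8  66.5]

spool [496.8 -48.8  72. ]
col [537.5 148.1 130. ]
handle [533.2 -45.4 106. ]
dial [526.1  99.4  79. ]
bl [611.4 192.3  12. ]
br [486.7 223.1  12. ]
tr [ 414.6 -121.3   12. ]
```

Request:
send_rows:
  rows:
    - [[0,0,0],-4]
    - [[0,0,0],-8]
    - [[0,0,0],-8]
    - [[0,0,0],-8]
    - [[0,0,0],-8]
    - [[0,0,0],-8]
    - [[0,0,0],-8]
    - [[0,0,0],-8]
    - [[0,0,0],-8]
    - [[0,0,0],-8]
    - [[0,0,0],-8]
    - [[0,0,0],-8]
    - [[0,0,0],-8]
    - [[0,0,0],-8]
    - [[0,0,0],-8]
    - [[0,0,0],-8]
    - [[0,0,0],-8]
    - [[0,0,0],-8]
    - [[0,0,0],-6.4]
    - [[0,0,0],0]
  grip: 1

```text
clock: 2.25
eef_pos: [211.0, -534.8, 404.5]
orientation: [-2.442, -1.976, -0.0]
contact_force: [0.4, -0.3, -1.4]
finger_gap: 85.5
```

Request:
send_rows:
  rows:
    - [[1.5,0.4,0],0]
    - [[3,0.7,0],0]
    - [[4,0.9,0],0]
    - [[4.2,1,0],0]
    - [[4.2,1,0],0]
    - [[4.2,1,0],0]
    - [[4.2,1,0],0]
    - [[4.2,1,0],0]
    - [[4.2,1,0],0]
    - [[4.2,1,0],0]
    - [[4.2,1,0],0]
    - [[4.2,1,0],0]
    - [[4.2,1,0],0]
    - [[4.2,1,0],0]
    - [[4.2,1,0],0]
    - [[4.2,1,0],0]
    - [[4.2,1,0],0]
    - [[4,0.9,0],0]
    - [[2.3,0.5,0],0]
    - [[0,0,0],0]

```text
clock: 4.25
eef_pos: [535.0, 151.6, 404.2]
orientation: [-2.44, -1.978, -0.0]
contact_force: [-0.4, -0.8, 0.0]
finger_gap: 85.4
```

Run:
```python
from h import *
s=get_state();print(s["clock"],s["eef_pos"],s["orientation"],s["joints"],s["contact_force"],s["finger_gap"])
c=read_camera("wrist");cv2.imwrite("pics/w1.png",cv2.resize(c["pixels"][:,:,::-1],None,fx=1.5,fy=1.5))
```

```text
4.25 [534.979102   151.64713656 404.21148316] [-2.43985149e+00 -1.97803292e+00 -3.71336835e-04] [ 1.31689385e-01  2.76396200e-01 -5.50173483e-03  1.28903884e+00
  6.82010869e-04  3.40000519e-01] [-0.42798442 -0.76012509  0.0046922 ] 85.40439947702357
```

View pics/w1.png

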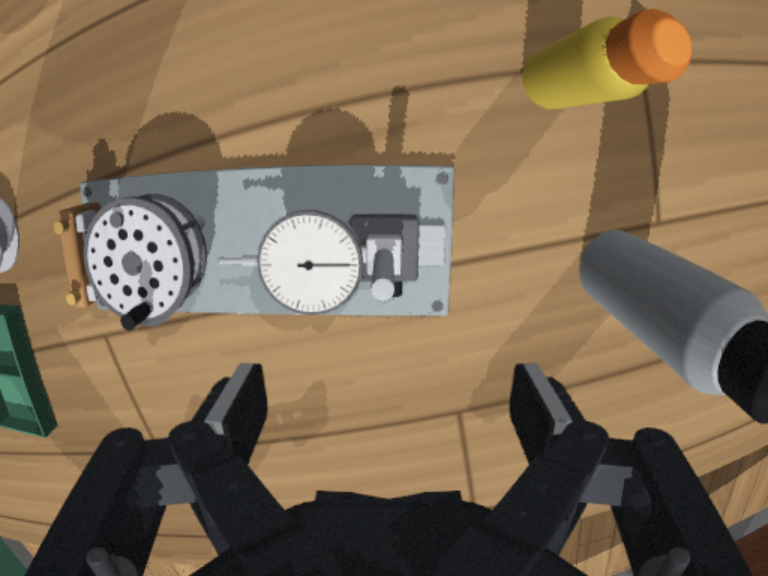

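```bash
cat >> h.py <<'E'
def fback(c,px,z):
    R,t=np.array(c["R"]),np.array(c["t"]); d=np.array(px)-[c["cx"],c["cy"]]; r=np.hypot(*d); th=r/c["fx"]
    v=R.T@np.r_[np.sin(th)*d/r,np.cos(th)]; o=-R.T@t
    return o+v*(z-o[2])/v[2]
E
python3 - <<'E'
from h import *
c=read_camera("wrist")
print(-np.array(c["R"]).T@c["t"])
for n,p,z in [("col",(384,289),130),("spool",(132,263),72),("hub",(308,265),80),("handle",(130,321),106),("c1",(453,167),12),("c2",(449,316),12),("c3",(82,183),12)]:
    print(n,fback(c,((p[0]+.5)/1.5-.5,(p[1]+.5)/1.5-.5),z).round(1))
E
```

```text
[456.20093353 166.51220513 374.10814194]
col [536.8 147.  130. ]
spool [493.9 -48.3  72. ]
hub [525.3  95.2  80. ]
handle [530.7 -44.2 106. ]
c1 [485.5 214.   12. ]
c2 [612.3 188.3  12. ]
c3 [ 412.1 -123.4   12. ]
```

Request:
send_rows:
  rows:
    - [[-0.36,0.26,0.6],0]
    - [[0,0,1],0]
    - [[0,0,1.5],0]
    - [[0,0,1.5],0]
    - [[0,0,1.5],0]
    - [[0,0,1.5],0]
    - [[0,0,1.5],0]
    - [[0,0,1.5],0]
    - [[0,0,1.5],0]
    - [[0,0,1],0]
    - [[0,0,0.5],0]
    - [[0,0,0],0]

```text
clock: 5.55
eef_pos: [536.5, 143.9, 267.9]
orientation: [-2.443, -1.974, 0.002]
contact_force: [0.1, 0.8, 0.6]
finger_gap: 85.6
```

Run:
```python
from h import *
s=get_state();print(s["clock"],s["eef_pos"],s["contact_force"])
c=read_camera("wrist");cv2.imwrite("pics/w2.png",cv2.resize(c["pixels"][:,:,::-1],None,fx=1.5,fy=1.5))
```

```text
5.55 [536.47146669 143.88151175 267.94203321] [0.09758227 0.78484686 0.56027611]
```

View pics/w2.png

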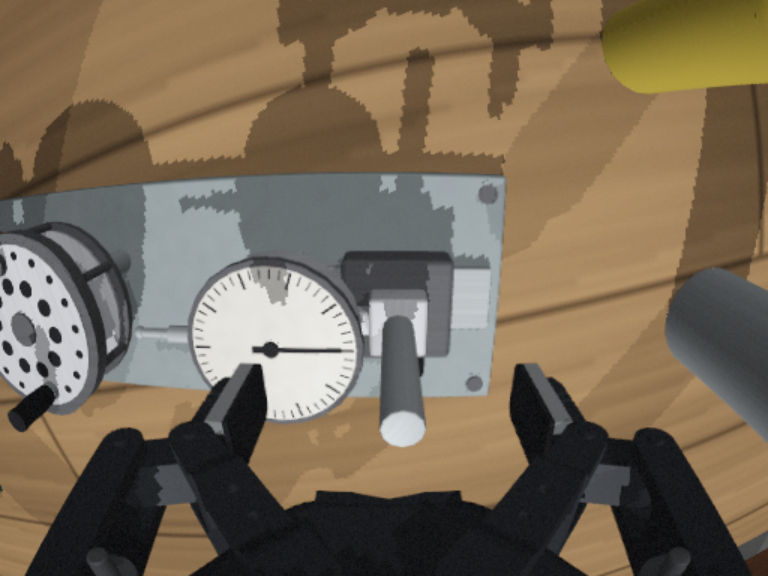

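Request:
send_rows:
  rows:
    - [[0.35,0.1,0],0]
    - [[0,0,0],0]
    - [[0,0,0],0]

```text
clock: 5.9
eef_pos: [538.9, 147.8, 269.2]
orientation: [2.442, 1.976, 0.001]
contact_force: [-0.2, -0.6, 0.2]
finger_gap: 85.4
```

Request:
send_rows:
  rows:
    - [[0,0,0],0]
    - [[0,0,0],0]
    - [[0,0,0],0]
    - [[0,0,0],0]
    - [[0,0,0],0]
    - [[0,0,0],0]
    - [[0,0,0],0]
    - [[0,0,0],0]
  grip: 0

```text
clock: 6.7
eef_pos: [538.5, 147.6, 268.8]
orientation: [-2.443, -1.976, -0.0]
contact_force: [-0.1, 0.8, 2.6]
finger_gap: 12.7
```

Run:
```python
from h import *
s=get_state();print(s["clock"],s["eef_pos"],s["contact_force"],s["finger_gap"])
c=read_camera("wrist");cv2.imwrite("pics/w3.png",cv2.resize(c["pixels"][:,:,::-1],None,fx=1.5,fy=1.5))
```

```text
6.7 [538.54027524 147.62598481 268.79240747] [-0.11556852  0.77474263  2.64520526] 12.745866237799868
```

View pics/w3.png

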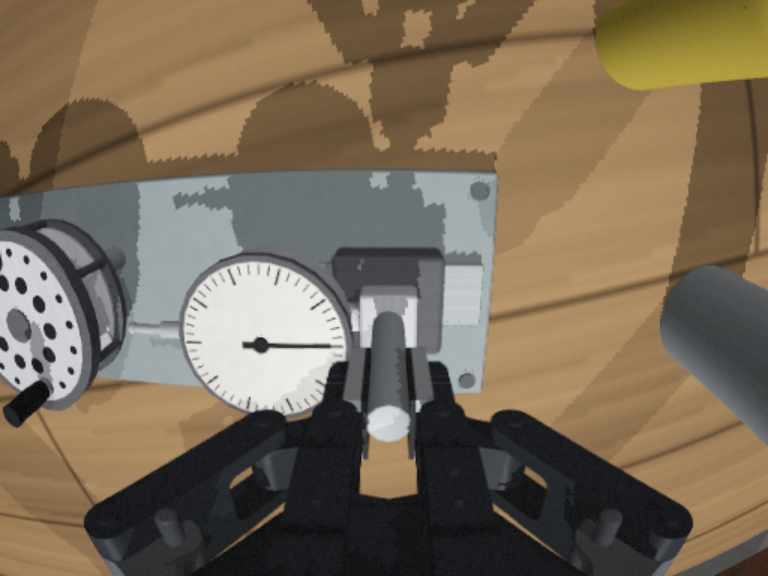

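Request:
send_rows:
  rows:
    - [[0,0,0],0]
    - [[0,0,0],0]
    - [[-0.1,0,0],0]
    - [[-0.2,0,0],0]
    - [[-0.2,0,0],0]
    - [[-0.2,0,0],0]
    - [[-0.2,0,0],0]
    - [[-0.2,0,0],0]
    - [[-0.2,0,0],0]
    - [[-0.2,0,0],0]
    - [[-0.2,0,0],0]
    - [[-0.2,0,0],0]
    - [[-0.1,0,0],0]
    - [[0,0,0],0]

```text
clock: 8.15
eef_pos: [534.4, 128.6, 268.8]
orientation: [-2.441, -1.976, -0.002]
contact_force: [-0.7, 5.7, 3.0]
finger_gap: 12.8
```

Run:
```python
from h import *
s=get_state();print(s["clock"],s["eef_pos"],s["contact_force"],s["finger_gap"])
c=read_camera("wrist");cv2.imwrite("pics/w4.png",cv2.resize(c["pixels"][100:300,0:300,::-1],None,fx=2.6,fy=2.6))
```

```text
8.15 [534.40844237 128.56654512 268.78863307] [-0.69898111  5.68478523  2.97010624] 12.811193367315793
```

View pics/w4.png

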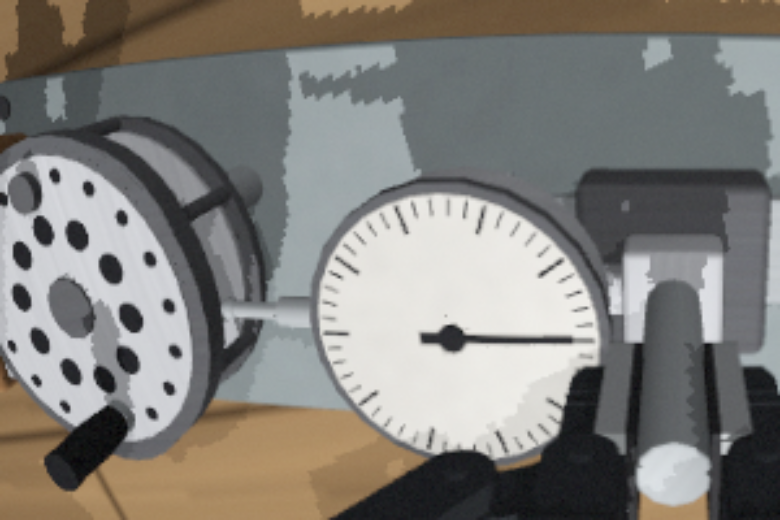

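Request:
send_rows:
  rows:
    - [[-0.1,0,0],0]
    - [[-0.1,0,0],0]
    - [[-0.1,0,0],0]
    - [[-0.1,0,0],0]
    - [[-0.1,0,0],0]
    - [[0,0,0],0]
    - [[0,0,0],0]

```text
clock: 8.9
eef_pos: [533.4, 123.7, 268.8]
orientation: [-2.441, -1.976, -0.002]
contact_force: [-0.2, 5.0, 2.1]
finger_gap: 12.6
```

Run:
```python
from h import *
s=get_state();print(s["clock"],s["eef_pos"],s["contact_force"],s["finger_gap"])
c=read_camera("wrist");cv2.imwrite("pics/w5.png",cv2.resize(c["pixels"][100:300,0:300,::-1],None,fx=2.6,fy=2.6))
```

```text
8.9 [533.36357969 123.69499085 268.79179419] [-0.24958138  5.04282414  2.11454003] 12.645702883160187
```

View pics/w5.png

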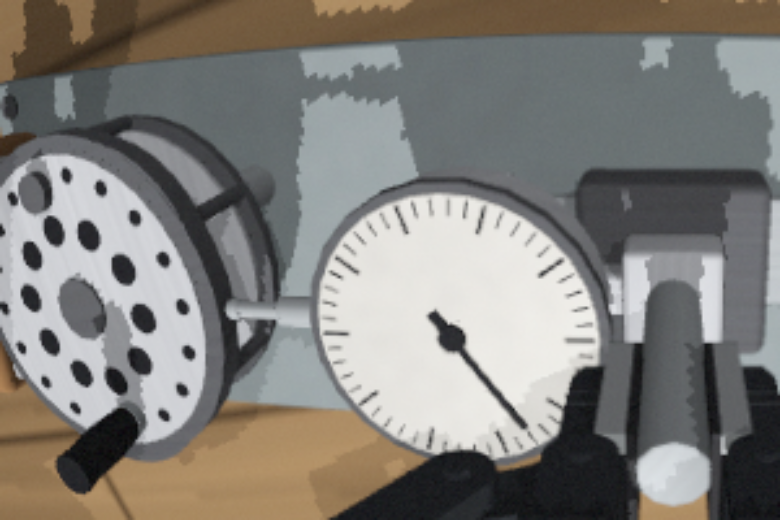

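Request:
send_rows:
  rows:
    - [[-0.1,0,0],0]
    - [[-0.09,0,0],0]
    - [[0,0,0],0]
    - [[0,0,0],0]

```text
clock: 9.35
eef_pos: [533.0, 121.9, 268.8]
orientation: [-2.441, -1.976, -0.002]
contact_force: [-0.5, 4.8, 3.7]
finger_gap: 12.3
```

Run:
```python
from h import *
s=get_state();print(s["clock"],s["eef_pos"],s["contact_force"],s["finger_gap"])
c=read_camera("wrist");cv2.imwrite("pics/w6.png",cv2.resize(c["pixels"][100:300,0:300,::-1],None,fx=2.6,fy=2.6))
```

```text
9.35 [532.98020582 121.887986   268.80833749] [-0.54504026  4.81774892  3.66011178] 12.293643734663618
```

View pics/w6.png

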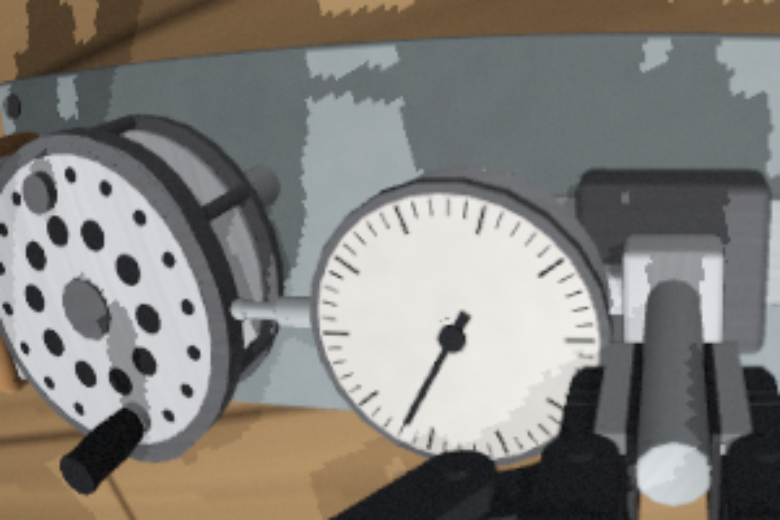

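Request:
send_rows:
  rows:
    - [[0,0,0],0]
    - [[0,0,0],0]
    - [[0,0,0],0]
    - [[0,0,0],0]
    - [[0,0,0],0]
    - [[0,0,0],0]
  grip: 0.7

```text
clock: 10.0
eef_pos: [533.0, 121.2, 268.7]
orientation: [2.443, 1.975, -0.0]
contact_force: [0.0, -0.0, -0.1]
finger_gap: 59.6
```

Request:
send_rows:
  rows:
    - [[0,0,-1],0]
    - [[0,0,-2],0]
    - [[0,0,-3],0]
    - [[0,0,-3],0]
    - [[0,0,-2],0]
    - [[0,0,-1],0]
    - [[0,0,0],0]

```text
clock: 10.7
eef_pos: [533.3, 121.4, 390.5]
orientation: [2.441, 1.974, 0.004]
contact_force: [-0.4, 0.3, -0.3]
finger_gap: 59.8
```

Run:
```python
from h import *
s=get_state();print(s["clock"],s["eef_pos"],s["joints"],s["contact_force"],s["finger_gap"])
for n in ("wrist","side","top"):
    c=read_camera(n); p=c["pixels"][:,:,::-1]
    if n=="wrist": cv2.imwrite("pics/w7.png",cv2.resize(p[80:280,0:310],None,fx=2.5,fy=2.5,interpolation=cv2.INTER_CUBIC))
    if n=="side": cv2.imwrite("pics/s7.png",cv2.resize(p[170:290,205:310],None,fx=5,fy=5,interpolation=cv2.INTER_CUBIC))
    if n=="top": cv2.imwrite("pics/t7.png",cv2.resize(p[165:250,170:315],None,fx=5.5,fy=5.5,interpolation=cv2.INTER_CUBIC))
```

```text
10.7 [533.31367412 121.35353085 390.50134679] [ 7.69717539e-02  2.61432718e-01 -5.91688725e-02  1.24684082e+00
 -1.21030344e-04  2.87540436e-01] [-0.42162037  0.26426884 -0.30655313] 59.76575862089532
```

View pics/w7.png

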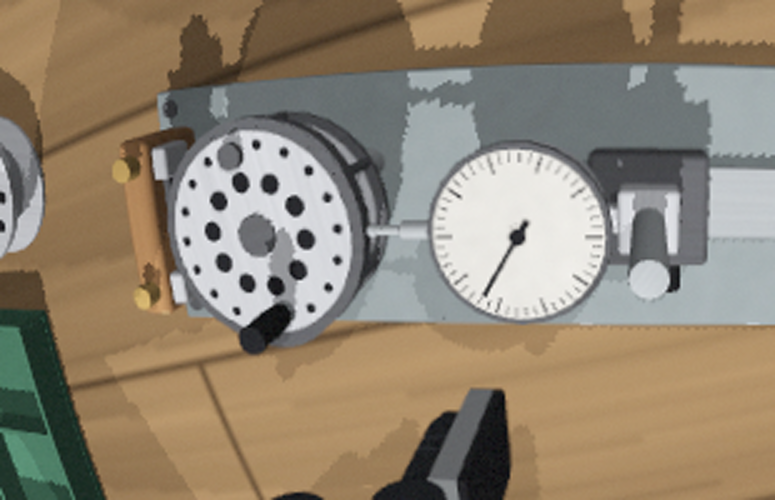

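View pics/s7.png

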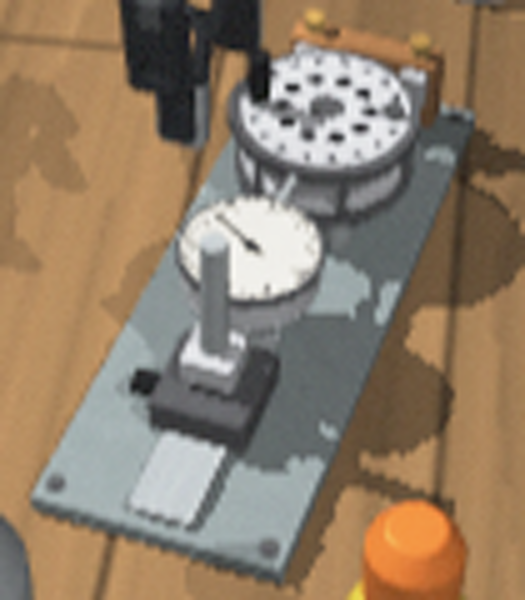

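View pics/t7.png

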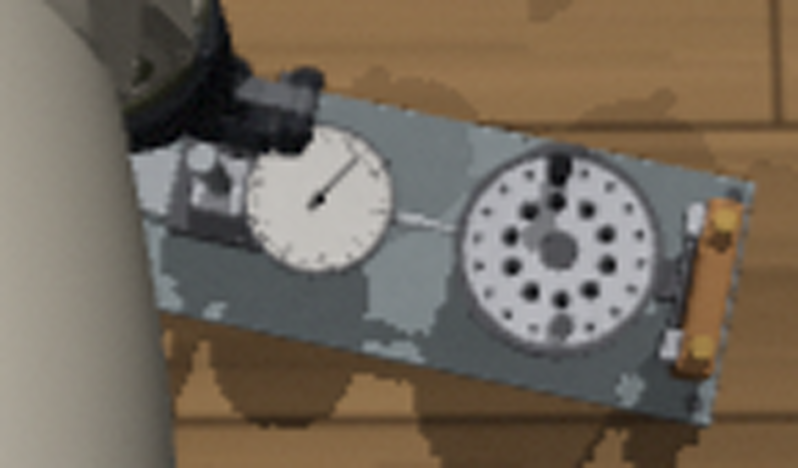

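Request:
send_rows:
  rows:
    - [[-0.8,0.2,0],0]
    - [[-2,0.4,0],0]
    - [[-2.5,0.5,0],0]
    - [[-2.5,0.5,0],0]
    - [[-2.5,0.5,0.5],0]
    - [[-2.5,0.5,1],0]
    - [[-2,0.5,1],0]
    - [[-1.2,0.2,1.5],0]
    - [[-0.4,0.1,1.5],0]
    - [[0,0,1.5],-8]
    - [[0,0,0],-8]
    - [[0,0,0],0]
  grip: 0.2

```text
clock: 12.05
eef_pos: [531.2, -46.7, 317.1]
orientation: [-2.143, -2.294, 0.003]
contact_force: [-0.5, -0.5, 0.4]
finger_gap: 17.1
```

Run:
```python
from h import *
s=get_state();print(s["clock"],s["eef_pos"],s["joints"],s["orientation"],s["finger_gap"])
for n in ("wrist","side","top"):
    c=read_camera(n); p=c["pixels"][:,:,::-1]
    if n=="wrist": cv2.imwrite("pics/w8.png",cv2.resize(p,None,fx=1.5,fy=1.5,interpolation=cv2.INTER_CUBIC)); print(fproj(c,[495.3,-47.5,72])*1.5,fproj(c,[532,-46,106])*1.5)
    if n=="side": cv2.imwrite("pics/s8.png",cv2.resize(p[170:290,205:310],None,fx=5,fy=5,interpolation=cv2.INTER_CUBIC))
    if n=="top": cv2.imwrite("pics/t8.png",cv2.resize(p[165:250,170:315],None,fx=5.5,fy=5.5,interpolation=cv2.INTER_CUBIC))
```

```text
12.05 [531.23087875 -46.6855684  317.12968747] [-2.38182023e-01  2.77431615e-01 -2.22345702e-01  1.07409083e+00
 -2.43554867e-04 -3.06509389e-01] [-2.14252102 -2.29415401  0.00269952] 17.091988370835615
[391.17004162 234.04154285] [389.30889073 331.03624813]
```

View pics/w8.png

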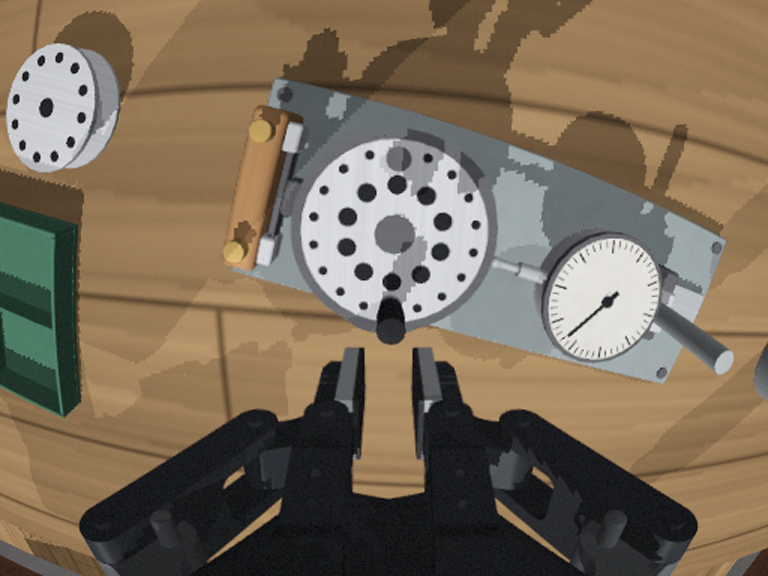

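View pics/s8.png

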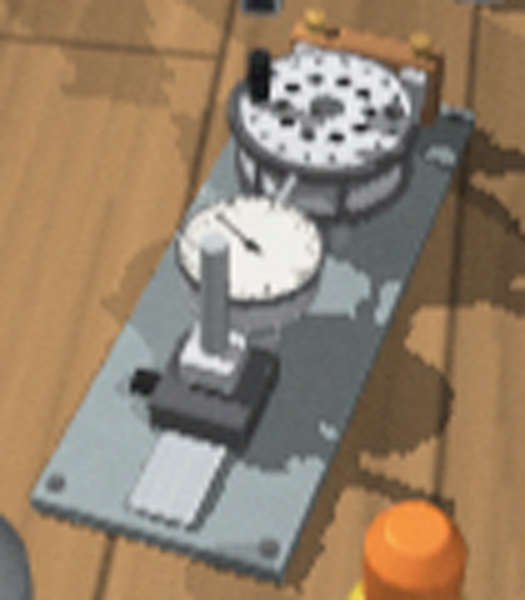

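View pics/t8.png

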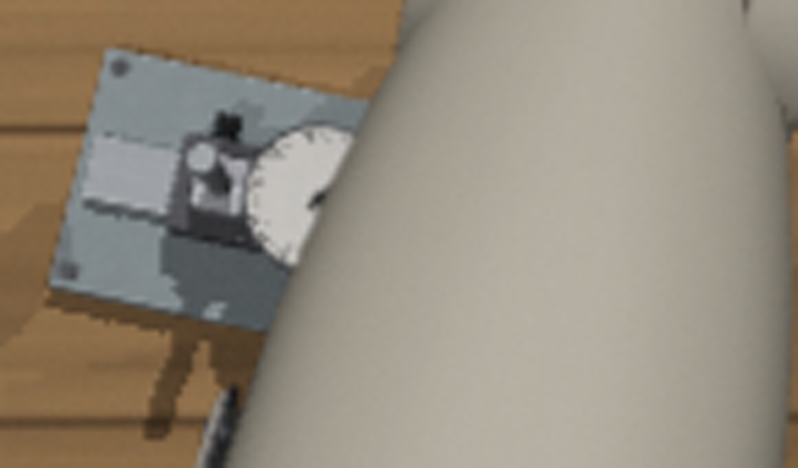

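Request:
send_rows:
  rows:
    - [[0.12,0.1,0],0]
    - [[0,0,0.8],0]
    - [[0,0,1],0]
    - [[0,0,1],0]
    - [[0,0,1],0]
    - [[0,0,1],0]
    - [[0,0,0.7],0]
    - [[0,0,0.3],0]
    - [[0,0,0],0]
  grip: 0.3

```text
clock: 13.1
eef_pos: [532.7, -44.9, 260.1]
orientation: [-2.143, -2.296, 0.001]
contact_force: [0.2, -1.3, 0.3]
finger_gap: 25.9
```

Run:
```python
from h import *
s=get_state();print(s["clock"],s["eef_pos"],s["joints"],s["contact_force"],s["finger_gap"])
for n in ("wrist",):
    c=read_camera(n); p=c["pixels"][:,:,::-1]
    cv2.imwrite("pics/w9.png",cv2.resize(p,None,fx=1.5,fy=1.5,interpolation=cv2.INTER_CUBIC))
```

```text
13.1 [532.663593   -44.91583411 260.10245691] [-2.34329220e-01  3.25055143e-01 -3.07192894e-01  9.39502802e-01
 -6.95906976e-05 -3.02862599e-01] [ 0.2225038  -1.2615466   0.27512739] 25.862202913298173
```

View pics/w9.png

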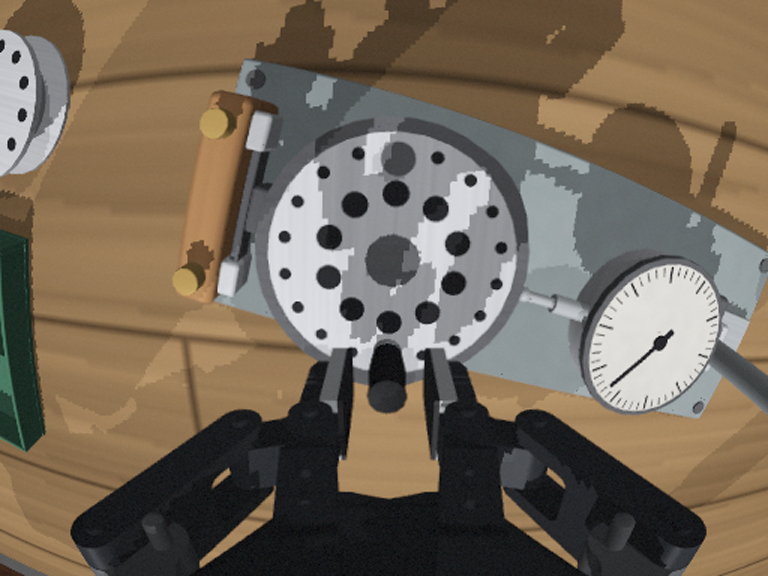

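Request:
send_rows:
  rows:
    - [[0,0,0],0]
    - [[0,0,0],0]
  grip: 0.19

```text
clock: 13.35
eef_pos: [533.1, -45.0, 261.2]
orientation: [2.143, 2.296, 0.001]
contact_force: [-0.0, -0.4, 0.1]
finger_gap: 16.5
```

```bash
cat >> h.py <<'E'
PSI=np.radians(77.9)
HUB=np.array([521.5,70.5])
def rect(c,fish,z=79,half=48,n=384,hub=HUB):
    u=np.array([np.cos(PSI),np.sin(PSI)]); gx=np.array([np.sin(PSI),-np.cos(PSI)])
    a=(np.arange(n)-n/2+.5)/n*2*half
    # image right = gauge x, image up = gauge +y (column up)
    X,Y=np.meshgrid(a,-a)
    P=np.stack([hub[0]+X*gx[0]+Y*u[0],hub[1]+X*gx[1]+Y*u[1],np.full_like(X,z)],-1)
    R,t=np.array(c["R"]),np.array(c["t"]); q=P@R.T+t
    if fish:
        rr=np.hypot(q[...,0],q[...,1]); th=np.arctan2(rr,q[...,2]); mx=c["cx"]+c["fx"]*th*q[...,0]/rr; my=c["cy"]+c["fy"]*th*q[...,1]/rr
    else:
        mx=c["cx"]+c["fx"]*q[...,0]/q[...,2]; my=c["cy"]+c["fy"]*q[...,1]/q[...,2]
    return cv2.remap(c["pixels"][:,:,::-1],mx.astype(np.float32),my.astype(np.float32),cv2.INTER_CUBIC)
def needle(im,half=48,ctr=None):
    n=im.shape[0]; g=cv2.cvtColor(im,cv2.COLOR_BGR2GRAY).astype(np.float32)
    hsv=cv2.cvtColor(im,cv2.COLOR_BGR2HSV)
    if ctr is None:
        m=((hsv[...,2]>150)&(hsv[...,1]<50)).astype(np.uint8)
        m=cv2.morphologyEx(m,cv2.MORPH_CLOSE,np.ones((15,15),np.uint8))
        k,l,st,cc=cv2.connectedComponentsWithStats(m); 
        i=l[n//2-40:n//2+40,n//2-40:n//2+40]; i=np.bincount(i[i>0]).argmax()
        cn=max(cv2.findContours((l==i).astype(np.uint8),cv2.RETR_EXTERNAL,cv2.CHAIN_APPROX_NONE)[0],key=cv2.contourArea)
        (x,y),r=cv2.minEnclosingCircle(cv2.convexHull(cn)); ctr=(x,y)
    s=n/2/half
    ang=np.radians(np.arange(0,360,.5)); rs=np.arange(9,26,.5)*s
    prof=[]
    x=ctr[0]+np.outer(np.sin(ang),rs); y=ctr[1]-np.outer(np.cos(ang),rs)
    v=cv2.remap(g,x.astype(np.float32),y.astype(np.float32),cv2.INTER_LINEAR).mean(1)
    v=cv2.GaussianBlur(np.r_[v[-40:],v,v[:40]].reshape(-1,1),(1,0+1),0).ravel()
    v=np.convolve(v,np.ones(9)/9,'same')[40:-40]
    i=v.argmin(); w=np.arange(-12,13); d=np.clip(np.median(v)-v[(i+w)%720],0,None)**2
    return ctr,(i+(w*d).sum()/d.sum())/2%360
def look(tag,cams=("side","wrist")):
    ims=[]
    s=get_state(); rv=np.array(s["orientation"]); M=cv2.Rodrigues(rv)[0]
    th=np.degrees(np.arctan2(M[1,0],M[0,0])); print("clk",s["clock"],"pos",s["eef_pos"].round(1),"theta",round(th,2),"j6",round(s["joints"][5],2),"F",s["contact_force"].round(1),"gap",round(s["finger_gap"],1))
    for n in cams:
        c=read_camera(n); im=rect(c,n=="wrist")
        try:
            ctr,a=needle(im); print(n,"ctr",np.round(ctr,1),"needle",round(a,1))
            cv2.circle(im,(int(ctr[0]),int(ctr[1])),3,(0,0,255),-1); cv2.line(im,(int(ctr[0]+120*np.sin(np.radians(a))),int(ctr[1]-120*np.cos(np.radians(a)))),(int(ctr[0]+160*np.sin(np.radians(a))),int(ctr[1]-160*np.cos(np.radians(a)))),(0,0,255),1)
        except Exception as e: print(n,"fail",e)
        ims.append(im)
    cv2.imwrite(f"pics/{tag}.png",np.hstack(ims))
E
python3 -c "
from h import *
look('d0')"
```

```text
clk 13.35 pos [533.1 -45.  261.2] theta 93.93 j6 -0.3 F [-0.  -0.4  0.1] gap 16.5
side ctr [197.5 167.6] needle 37.0
wrist ctr [159.  190.7] needle 107.0
```

View pics/d0.png

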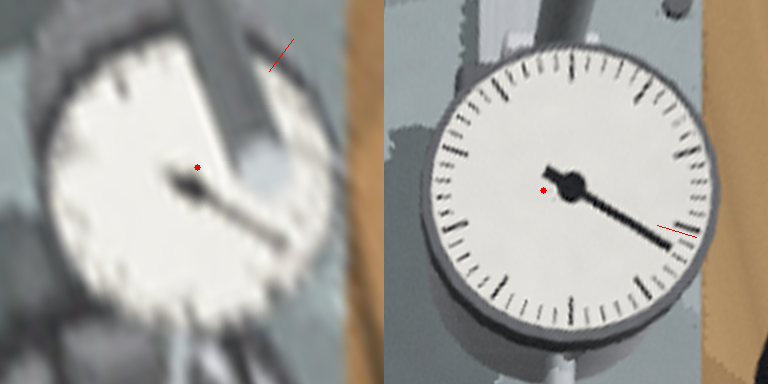

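```bash
cat >> h.py <<'E'
def needle(im,half=48,ctr=None):
    n=im.shape[0]; g=cv2.cvtColor(im,cv2.COLOR_BGR2GRAY).astype(np.float32)
    # hub: darkest blob near centre
    c0=(187,185); b=cv2.GaussianBlur(g,(0,0),5); sub=b[c0[1]-22:c0[1]+23,c0[0]-22:c0[0]+23]
    i=np.unravel_index(sub.argmin(),sub.shape); ctr=(c0[0]-22+i[1],c0[1]-22+i[0])
    s=n/2/half; ang=np.radians(np.arange(0,360,.5)); rs=np.arange(9,25,.5)*s
    x=ctr[0]+np.outer(np.sin(ang),rs); y=ctr[1]-np.outer(np.cos(ang),rs)
    v=cv2.remap(g,x.astype(np.float32),y.astype(np.float32),cv2.INTER_LINEAR).mean(1)
    v=np.convolve(np.r_[v[-40:],v,v[:40]],np.ones(9)/9,'same')[40:-40]
    # column mask
    if needle.side: v[(np.arange(720)<120)|(np.arange(720)>690)]=255
    i=v.argmin(); w=np.arange(-12,13); d=np.clip(np.median(v)-v[(i+w)%720]-5,0,None)**2
    return ctr,(i+(w*d).sum()/d.sum())/2%360
needle.side=False
E
sed -i 's/ctr,a=needle(im);/needle.side=(n=="side"); ctr,a=needle(im);/' h.py
python3 -c "
from h import *
look('d1')"
```

```text
clk 13.45 pos [533.  -45.  261.1] theta 93.93 j6 -0.3 F [0.6 0.5 0.7] gap 16.5
side ctr [192 188] needle 122.4
wrist ctr [187 187] needle 121.3
```

Request:
send_rows:
  rows:
    - [[0.13,-0.002,0],-2]
    - [[0.194,-0.005,0],-3]
    - [[0.194,-0.005,0],-3]
    - [[0.194,-0.005,0],-3]
    - [[0.194,-0.005,0],-3]
    - [[0,0,0],0]

```text
clock: 14.15
eef_pos: [531.3, -36.2, 260.9]
orientation: [1.847, 2.54, -0.0]
contact_force: [0.7, -1.9, -0.5]
finger_gap: 16.3
```

```bash
python3 -c "
from h import *
look('d2')
c=read_camera('wrist');cv2.imwrite('pics/w10.png',cv2.resize(c['pixels'][:,:,::-1],None,fx=1.5,fy=1.5))"
```

```text
clk 14.15 pos [531.3 -36.2 260.9] theta 107.94 j6 -0.53 F [ 0.7 -1.9 -0.5] gap 16.3
side ctr [193 188] needle 123.4
wrist ctr [187 187] needle 121.6
```

View pics/d2.png

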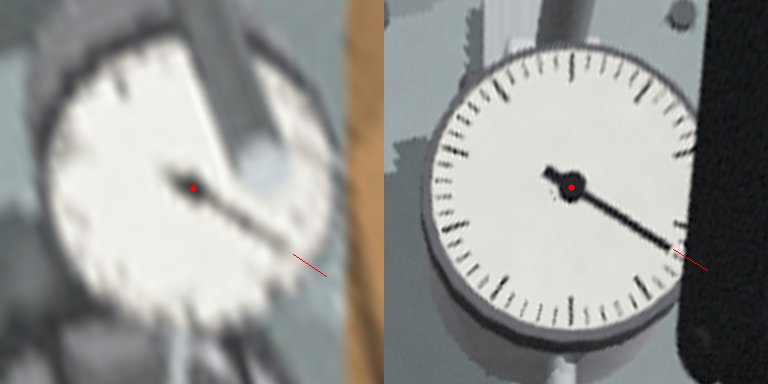

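View pics/w10.png

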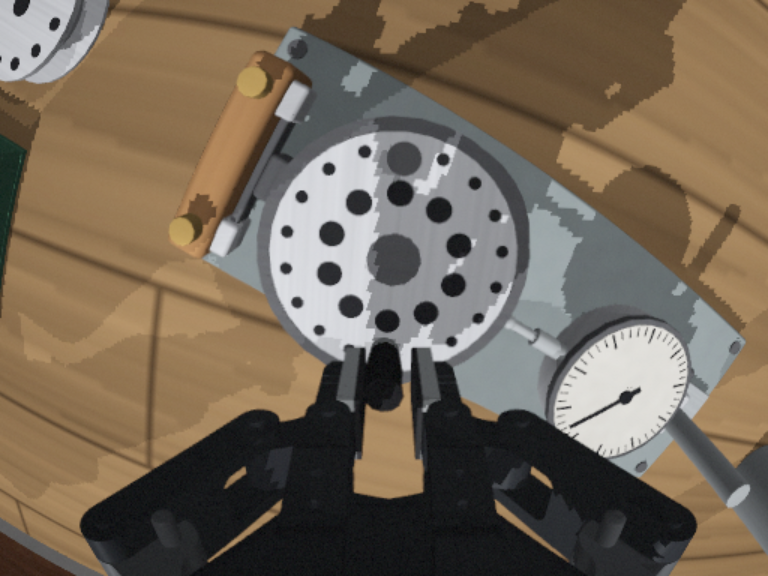

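Request:
send_rows:
  rows:
    - [[0.194,-0.005,0],-3]
    - [[0.194,-0.005,0],-3]
    - [[0.194,-0.005,0],-3]
    - [[0.194,-0.005,0],-3]

```text
clock: 14.7
eef_pos: [528.3, -29.2, 260.9]
orientation: [1.57, 2.719, -0.0]
contact_force: [1.4, -2.5, -0.2]
finger_gap: 15.9
```

```bash
python3 -c "
from h import *
look('d3')"
```

```text
clk 14.7 pos [528.3 -29.2 260.9] theta 119.99 j6 -0.73 F [ 1.4 -2.5 -0.2] gap 15.9
side ctr [193 188] needle 123.5
wrist ctr [209 184] needle 354.1
```

Request:
send_rows:
  rows:
    - [[0.194,-0.005,0],-3]
    - [[0.194,-0.005,0],-3]
    - [[0.194,-0.005,0],-3]
    - [[0.194,-0.005,0],-3]

```text
clock: 15.2
eef_pos: [523.8, -22.9, 260.9]
orientation: [1.279, 2.868, 0.0]
contact_force: [1.5, -2.4, 0.5]
finger_gap: 16.3
```

```bash
python3 -c "
from h import *
look('d4')"
```

```text
clk 15.2 pos [523.8 -22.9 260.9] theta 131.93 j6 -0.93 F [ 1.5 -2.4  0.5] gap 16.3
side ctr [192 188] needle 122.9
wrist ctr [165 200] needle 319.6
```

Request:
send_rows:
  rows:
    - [[0.194,-0.005,0],-3]
    - [[0.194,-0.005,0],-3]
    - [[0.194,-0.005,0],-3]
    - [[0.194,-0.005,0],-3]

```text
clock: 15.7
eef_pos: [518.1, -17.7, 260.9]
orientation: [0.973, 2.986, 0.0]
contact_force: [3.5, -2.5, -0.8]
finger_gap: 16.4
```

```bash
python3 -c "
from h import *
look('d5')"
```

```text
clk 15.7 pos [518.1 -17.7 260.9] theta 143.9 j6 -1.13 F [ 3.5 -2.5 -0.8] gap 16.4
side ctr [193 188] needle 123.3
wrist ctr [209 176] needle nan
wrist fail cannot convert float NaN to integerh.py:74: RuntimeWarning: invalid value encountered in scalar divide
  return ctr,(i+(w*d).sum()/d.sum())/2%360
```

View pics/d5.png

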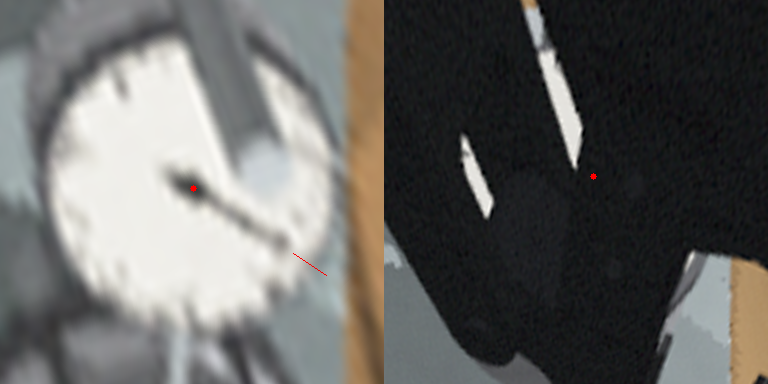

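Request:
send_rows:
  rows:
    - [[0.194,-0.005,0],-3]
    - [[0.194,-0.005,0],-3]
    - [[0.194,-0.005,0],-3]
    - [[0.194,-0.005,0],-3]

```text
clock: 16.2
eef_pos: [511.5, -13.7, 260.9]
orientation: [0.656, 3.071, 0.0]
contact_force: [2.7, -0.5, -0.7]
finger_gap: 16.0
```

```bash
python3 -c "
from h import *
look('d6',('side',))"
```

```text
clk 16.2 pos [511.5 -13.7 260.9] theta 155.87 j6 -1.33 F [ 2.7 -0.5 -0.7] gap 16.0
side ctr [192 187] needle 132.5
```

Request:
send_rows:
  rows:
    - [[0.194,-0.005,0],-3]
    - [[0.194,-0.005,0],-3]
    - [[0.194,-0.005,0],-3]
    - [[0.194,-0.005,0],-3]

```text
clock: 16.65
eef_pos: [504.1, -11.3, 260.9]
orientation: [0.332, 3.123, 0.001]
contact_force: [2.4, -0.1, -0.7]
finger_gap: 16.2
```

```bash
python3 -c "
from h import *
look('d7',('side',))"
```

```text
clk 16.65 pos [504.1 -11.3 260.9] theta 167.86 j6 -1.54 F [ 2.4 -0.1 -0.7] gap 16.2
side ctr [194 184] needle 194.9
```

Request:
send_rows:
  rows:
    - [[0.194,-0.005,0],-3]
    - [[0.194,-0.005,0],-3]
    - [[0.194,-0.005,0],-3]
    - [[0.194,-0.005,0],-3]

```text
clock: 17.1
eef_pos: [496.3, -10.3, 260.9]
orientation: [0.004, 3.141, 0.001]
contact_force: [2.3, -0.0, -0.9]
finger_gap: 16.1
```

```bash
python3 -c "
from h import *
look('d8',('side',))"
```

```text
clk 17.1 pos [496.3 -10.3 260.9] theta 179.84 j6 -1.75 F [ 2.3 -0.  -0.9] gap 16.1
side ctr [194 185] needle 62.6
```

Request:
send_rows:
  rows:
    - [[0.194,-0.005,0],-3]
    - [[0.194,-0.005,0],-3]
    - [[0.194,-0.005,0],-3]
    - [[0.194,-0.005,0],-3]

```text
clock: 17.55
eef_pos: [488.5, -11.1, 260.8]
orientation: [-0.324, 3.124, 0.001]
contact_force: [2.0, 0.7, -0.3]
finger_gap: 16.4
```

```bash
python3 -c "
from h import *
look('d9',('side',))
c=read_camera('wrist');cv2.imwrite('pics/w11.png',cv2.resize(c['pixels'][:,:,::-1],None,fx=1.5,fy=1.5))"
```

```text
clk 17.55 pos [488.5 -11.1 260.8] theta -168.17 j6 -1.96 F [ 2.   0.7 -0.3] gap 16.4
side ctr [192 189] needle 172.6
```

View pics/w11.png

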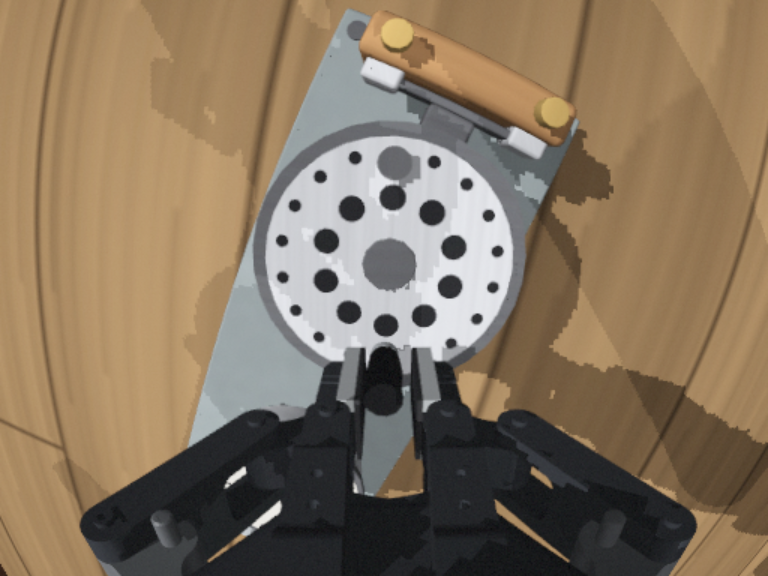

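View pics/d9.png

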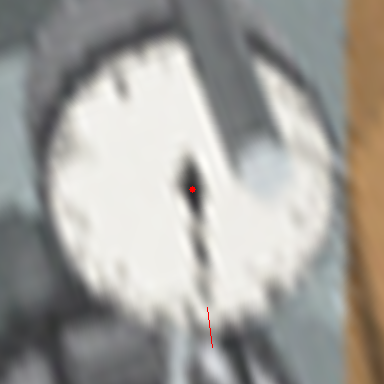

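```bash
python3 -c "
import cv2,numpy as np
cv2.imwrite('pics/cmp.png',np.hstack([cv2.imread(f'pics/d{i}.png')[:,:384] for i in (7,8)]))"
```

```text
(no output)
```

View pics/cmp.png

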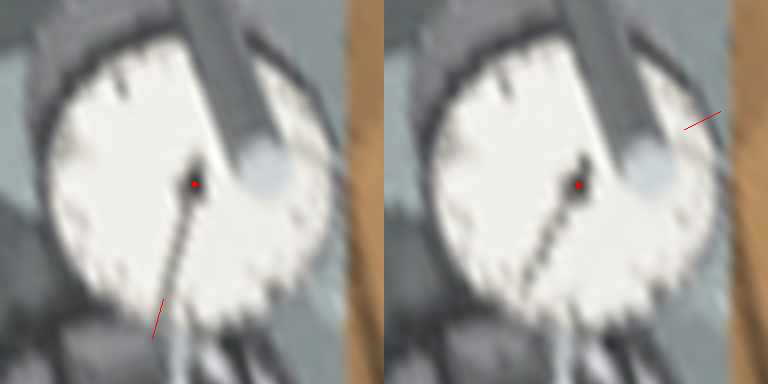

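```bash
cat >> h.py <<'E'
def needle(im,half=48):
    n=im.shape[0]; g=cv2.cvtColor(im,cv2.COLOR_BGR2GRAY).astype(np.float32); s=n/2/half
    c0=np.array([191.,186.]); yy,xx=np.mgrid[:n,:n]; dx=xx-c0[0]; dy=yy-c0[1]; r=np.hypot(dx,dy)/s
    a=np.degrees(np.arctan2(dx,-dy))%360
    ok=(r<27)
    if needle.side: ok&=~((r>5)&((a<80)|(a>335))) & ~((r<=5)&(a>20)&(a<70))
    med=np.median(g[ok]); w=np.where(ok,np.clip(med-g-25,0,None),0)
    # coarse direction
    h=np.bincount((a//5).astype(int)[r>8],w[r>8],72); k=(np.roll(h,1)+h+np.roll(h,-1)).argmax()*5+2.5
    near=(np.abs((a-k+180)%360-180)<18)|(r<7)
    w=w*near; P=np.stack([xx[w>0],yy[w>0]],1).astype(float); W=w[w>0]
    m=(P*W[:,None]).sum(0)/W.sum(); C=((P-m)*W[:,None]).T@(P-m); d=np.linalg.eigh(C)[1][:,-1]
    t=np.degrees(np.arctan2(d[0],-d[1]))%360
    if abs((t-k+180)%360-180)>90: t=(t+180)%360
    return tuple(m),t
needle.side=True
E
python3 - <<'E'
import h,cv2
for i in range(1,10):
    print(i,h.needle(cv2.imread(f'pics/d{i}.png')[:,:384])[1].round(1))
E
```

```text
1 121.8
2 122.5
3 122.6
4 122.5
5 121.9
6 131.6
7 193.0
8 207.9
9 171.5
```

Request:
send_rows:
  rows:
    - [[-0.194,-0.005,0],3]
    - [[0,0,0],0]

```text
clock: 17.85
eef_pos: [489.8, -10.7, 260.4]
orientation: [0.239, -3.131, -0.0]
contact_force: [-0.5, 0.4, 0.4]
finger_gap: 16.3
```

```bash
python3 -c "
from h import *
look('e0',('side',))"
```

```text
clk 17.85 pos [489.8 -10.7 260.4] theta -171.26 j6 -1.91 F [-0.5  0.4  0.4] gap 16.3
side ctr [197.4 214.1] needle 166.6
```

Request:
send_rows:
  rows:
    - [[-0.194,-0.005,0],3]
    - [[0,0,0],0]

```text
clock: 18.1
eef_pos: [491.6, -10.5, 260.4]
orientation: [0.161, -3.136, -0.0]
contact_force: [-0.5, -0.8, 0.3]
finger_gap: 16.4
```

```bash
python3 -c "
from h import *
look('e1',('side',))"
```

```text
clk 18.1 pos [491.6 -10.5 260.4] theta -174.11 j6 -1.86 F [-0.5 -0.8  0.3] gap 16.4
side ctr [195.7 213.4] needle 169.4
```

Request:
send_rows:
  rows:
    - [[-0.194,-0.005,0],3]
    - [[0,0,0],0]

```text
clock: 18.35
eef_pos: [493.5, -10.4, 260.4]
orientation: [0.081, -3.139, -0.0]
contact_force: [-1.3, -0.2, 0.2]
finger_gap: 16.3
```

```bash
python3 -c "
from h import *
look('e2',('side',))"
```

```text
clk 18.35 pos [493.5 -10.4 260.4] theta -177.04 j6 -1.81 F [-1.3 -0.2  0.2] gap 16.3
side ctr [190.2 217.2] needle 182.2
```

Request:
send_rows:
  rows:
    - [[-0.194,-0.005,0],3]
    - [[0,0,0],0]

```text
clock: 18.6
eef_pos: [495.6, -10.3, 260.4]
orientation: [-0.0, -3.141, -0.0]
contact_force: [-1.6, 0.2, 0.0]
finger_gap: 16.4
```

```bash
python3 -c "
from h import *
look('e3',('side',))"
```

```text
clk 18.6 pos [495.6 -10.3 260.4] theta 180.0 j6 -1.75 F [-1.6  0.2  0. ] gap 16.4
side ctr [183.3 219.1] needle 193.6
```

Request:
send_rows:
  rows:
    - [[-0.194,-0.005,0],3]
    - [[0,0,0],0]

```text
clock: 18.85
eef_pos: [497.7, -10.4, 260.4]
orientation: [-0.082, -3.14, -0.0]
contact_force: [-1.7, 0.3, -1.4]
finger_gap: 16.4
```

```bash
python3 -c "
from h import *
look('e4',('side',))"
```

```text
clk 18.85 pos [497.7 -10.4 260.4] theta 177.01 j6 -1.7 F [-1.7  0.3 -1.4] gap 16.4
side ctr [180.9 210.5] needle 204.0
```

Request:
send_rows:
  rows:
    - [[-0.194,-0.005,0],3]
    - [[0,0,0],0]

```text
clock: 19.1
eef_pos: [499.8, -10.6, 260.5]
orientation: [-0.164, -3.137, 0.0]
contact_force: [-1.3, 0.0, -1.5]
finger_gap: 16.5
```

```bash
python3 -c "
from h import *
look('e5',('side',))"
```

```text
clk 19.1 pos [499.8 -10.6 260.5] theta 174.02 j6 -1.65 F [-1.3  0.  -1.5] gap 16.5
side ctr [180.9 207.2] needle 208.4
```

Request:
send_rows:
  rows:
    - [[-0.194,-0.005,0],3]
    - [[0,0,0],0]

```text
clock: 19.35
eef_pos: [501.7, -10.8, 260.6]
orientation: [0.246, 3.132, 0.0]
contact_force: [-1.1, -0.6, -1.5]
finger_gap: 16.5
```

```bash
python3 -c "
from h import *
look('e6',('side',))"
```

```text
clk 19.35 pos [501.7 -10.8 260.6] theta 171.03 j6 -1.6 F [-1.1 -0.6 -1.5] gap 16.5
side ctr [178.3 210.7] needle 209.6
```

Request:
send_rows:
  rows:
    - [[-0.194,-0.005,0],3]
    - [[0,0,0],0]

```text
clock: 19.6
eef_pos: [503.7, -11.2, 260.7]
orientation: [0.328, 3.124, 0.0]
contact_force: [-1.9, -0.5, -0.8]
finger_gap: 16.2
```

```bash
python3 -c "
from h import *
look('e7',('side',))"
```

```text
clk 19.6 pos [503.7 -11.2 260.7] theta 168.02 j6 -1.54 F [-1.9 -0.5 -0.8] gap 16.2
side ctr [179.7 210.1] needle 207.7
```

Request:
send_rows:
  rows:
    - [[-0.194,-0.005,0],3]
    - [[0,0,0],0]

```text
clock: 19.85
eef_pos: [505.6, -11.7, 260.7]
orientation: [0.409, 3.114, -0.0]
contact_force: [-1.9, 0.3, -0.6]
finger_gap: 16.3
```

```bash
python3 -c "
from h import *
look('e8',('side',))"
```

```text
clk 19.85 pos [505.6 -11.7 260.7] theta 165.02 j6 -1.49 F [-1.9  0.3 -0.6] gap 16.3
side ctr [182.2 210.3] needle 201.1
```

Request:
send_rows:
  rows:
    - [[-0.194,-0.005,0],3]
    - [[0,0,0],0]

```text
clock: 20.1
eef_pos: [507.5, -12.2, 260.8]
orientation: [0.491, 3.103, -0.0]
contact_force: [-0.8, 1.0, -1.1]
finger_gap: 16.4
```

```bash
python3 -c "
from h import *
look('e9',('side',))"
```

```text
clk 20.1 pos [507.5 -12.2 260.8] theta 162.03 j6 -1.44 F [-0.8  1.  -1.1] gap 16.4
side ctr [184.6 215.6] needle 193.0
```

Request:
send_rows:
  rows:
    - [[-0.194,-0.005,0],3]
    - [[0,0,0],0]

```text
clock: 20.35
eef_pos: [509.3, -12.8, 260.8]
orientation: [0.572, 3.089, 0.0]
contact_force: [-1.5, 0.4, -0.5]
finger_gap: 16.3
```

```bash
python3 -c "
from h import *
look('e10',('side',))"
```

```text
clk 20.35 pos [509.3 -12.8 260.8] theta 159.03 j6 -1.39 F [-1.5  0.4 -0.5] gap 16.3
side ctr [190.8 215.2] needle 181.0
```

Request:
send_rows:
  rows:
    - [[-0.194,-0.005,0],3]
    - [[0,0,0],0]

```text
clock: 20.6
eef_pos: [511.1, -13.6, 260.7]
orientation: [0.652, 3.073, -0.0]
contact_force: [-0.5, 0.6, -1.0]
finger_gap: 16.4
```

```bash
python3 -c "
from h import *
look('e11',('side',))"
```

```text
clk 20.6 pos [511.1 -13.6 260.7] theta 156.03 j6 -1.34 F [-0.5  0.6 -1. ] gap 16.4
side ctr [197.7 216.6] needle 167.1
```

Request:
send_rows:
  rows:
    - [[-0.194,-0.005,0],3]
    - [[0,0,0],0]

```text
clock: 20.85
eef_pos: [512.8, -14.4, 260.8]
orientation: [0.733, 3.054, -0.0]
contact_force: [-1.4, 0.0, -0.8]
finger_gap: 16.3
```

```bash
python3 -c "
from h import *
look('e12',('side',))"
```

```text
clk 20.85 pos [512.8 -14.4 260.8] theta 153.03 j6 -1.28 F [-1.4  0.  -0.8] gap 16.3
side ctr [203.4 208.5] needle 149.3
```

Request:
send_rows:
  rows:
    - [[0.194,-0.005,0],-3]
    - [[0.194,-0.005,0],-3]
    - [[0.194,-0.005,0],-3]
    - [[0.194,-0.005,0],-3]
    - [[0.194,-0.005,0],-3]
    - [[0.194,-0.005,0],-3]
    - [[0.194,-0.005,0],-3]
    - [[0.194,-0.005,0],-3]
    - [[0.194,-0.005,0],-3]
    - [[0.194,-0.005,0],-3]
    - [[0,0,0],0]

```text
clock: 22.0
eef_pos: [494.7, -10.6, 261.2]
orientation: [-0.083, 3.138, -0.001]
contact_force: [1.8, -0.6, -1.1]
finger_gap: 16.2
```

```bash
python3 -c "
from h import *
look('f0',('side',))"
```

```text
clk 22.0 pos [494.7 -10.6 261.2] theta -176.96 j6 -1.81 F [ 1.8 -0.6 -1.1] gap 16.2
side ctr [179.9 212. ] needle 204.8
```

Request:
send_rows:
  rows:
    - [[-0.194,-0.005,0],3]
    - [[0,0,0],0]
    - [[-0.194,-0.005,0],3]
    - [[0,0,0],0]
    - [[-0.194,-0.005,0],3]
    - [[0,0,0],0]
    - [[-0.194,-0.005,0],3]
    - [[0,0,0],0]
    - [[0,0,0],0]

```text
clock: 22.95
eef_pos: [501.4, -10.8, 260.6]
orientation: [-0.245, -3.131, 0.0]
contact_force: [-2.1, 0.6, 1.3]
finger_gap: 16.2
```

```bash
python3 -c "
from h import *
look('f1',('side',))"
```

```text
clk 22.95 pos [501.4 -10.8 260.6] theta 171.07 j6 -1.6 F [-2.1  0.6  1.3] gap 16.2
side ctr [179.6 208.3] needle 210.2
```

Request:
send_rows:
  rows:
    - [[0,0,0],0]
    - [[0,0,0],0]
    - [[0,0,0],0]
    - [[0,0,0],0]
  grip: 0.4

```text
clock: 23.4
eef_pos: [501.8, -10.9, 260.8]
orientation: [0.248, 3.131, -0.0]
contact_force: [0.4, 0.7, -0.4]
finger_gap: 33.7
```

Request:
send_rows:
  rows:
    - [[0,0,-0.5],0]
    - [[0,0,-1],0]
    - [[0,0,-2],0]
    - [[0,0,-2],0]
    - [[0,0,-2],0]
    - [[0,0,-2],0]
    - [[0,0,-2],0]
    - [[0,0,-1],0]
    - [[0,0,0],0]

```text
clock: 24.3
eef_pos: [502.2, -10.9, 387.7]
orientation: [0.248, 3.128, -0.001]
contact_force: [0.5, -1.2, 0.0]
finger_gap: 33.9
```

```bash
python3 -c "
from h import *
look('g0',('side',))
c=read_camera('wrist');cv2.imwrite('pics/w12.png',cv2.resize(c['pixels'][:,:,::-1],None,fx=1.5,fy=1.5))"
```

```text
clk 24.3 pos [502.2 -10.9 387.7] theta 170.93 j6 -1.59 F [ 0.5 -1.2  0. ] gap 33.9
side ctr [179.6 208.4] needle 210.3
```

View pics/w12.png

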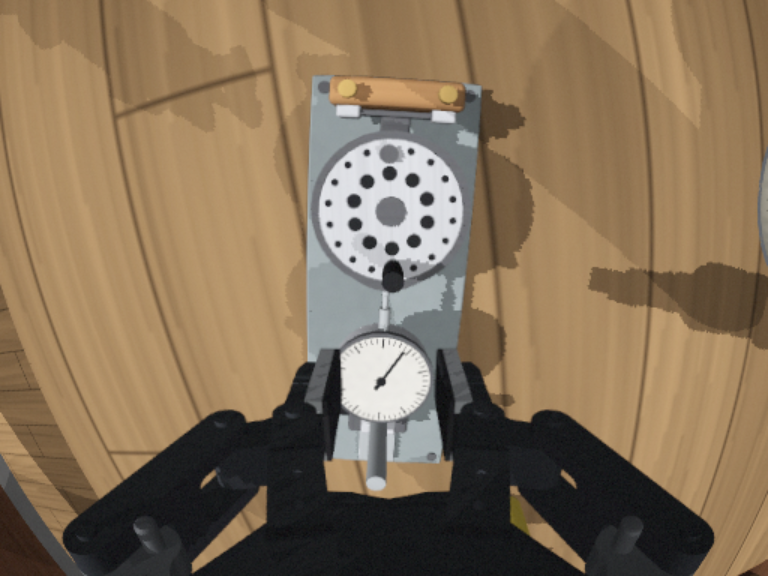

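View pics/g0.png

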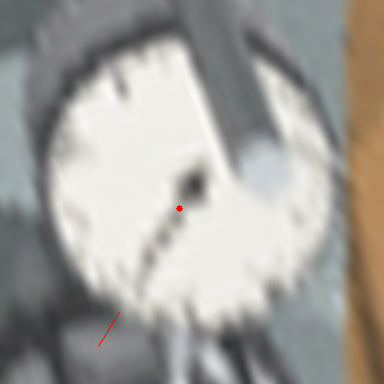

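```bash
python3 -c "
from h import *
needle.side=False
c=read_camera('wrist');im=rect(c,True);print(needle(im));cv2.imwrite('pics/w13.png',im)"
```

```text
((np.float64(175.16608511638844), np.float64(206.54426052198448)), np.float64(210.012707869737))
```

View pics/w13.png

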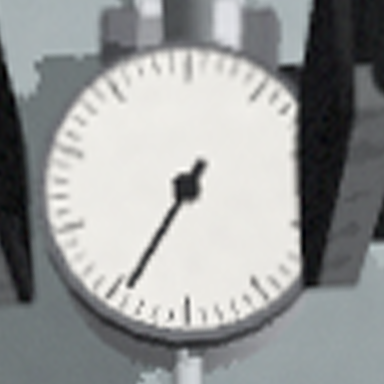

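```bash
python3 -c "
from rig import *
print(finish_job())"
```

```text
the job is handed in; nothing more can be done
None
```

The spool is left with the top of its big bulge under the plunger, the indicator still pressing on it, and the job is handed in at about 24 s.

- **Setting the indicator:** I gripped the column and slid the stand up until the plunger bore on the rim and the needle read about 121° (a third of a turn). After I let go it stayed there.
- **Finding the high spot:** I cranked the spool by its handle, held loosely between the fingers without squeezing. The needle stayed flat at about 122°, then rose to about 210° over one bulge. That is about 89° of needle, or 2.47 mm, so it is the 2.5 mm bulge and not the 1.2 mm one. I did not turn the rest of the rim, because that height already rules out the lesser bulge.
- **Centring it:** I scanned back over the bulge in 3° steps. Matching readings on the two flanks put the top at a tool angle of 171.0° when turning clockwise. I went back past it and came up again the same way, stopping at 171.07°.
- **Last checks:** With the gripper open and lifted clear, the needle read 210.3° in the side camera and 210.0° in the wrist camera. That is about 5.8 mm of the 10 mm travel. The flask, spray bottle, fly box and spare spool were not touched.
- **Disagreements:**
  - In the first forward pass the automatic needle reading was wrong at one point (62.6° where the picture shows about 206°). I read that one by eye and corrected the code.
  - That pass also put the top some degrees further on, because of the slack around the handle. The final stop uses only the return scan.

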